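# Refit the drain grate under the rim of the glaze tub

### The arm

A 6-joint arm with a two-finger parallel gripper is mounted at the origin on the work surface. World frame = base frame: x ahead of the robot, y to its left, z up, the work surface at z = 0. Lengths are in mm, angles in degrees, forces in N, time in s.
With the tool pointing down it reaches from about 350 to 850 mm from the base axis. Payload 8.1 kg.
Tool frame: the origin (TCP) lies midway between the tips of the shut fingers; the grasp point (between the pads) lies 19 mm behind it (ctrl.grasp_offset is the distance from the TCP to the grasp point, in mm); x points along the fingers, y is the direction in which the jaws open and shut, and the axes are right-handed (so a half turn about x gives the same grasp; the last joint's range is limited). The gripper opens to 85 mm and grips with 20 to 120 N. Pads are 22 mm wide; open, the fingers measure 114 mm over their backs; the gripper's body (76 mm by 85 mm) begins 54 mm behind the grasp point. The pads swing forward as they close: fully open they stand 13 mm farther back than shut.
Start: joints at [-68.606, 7.471, 85.268, -0, 87.261, -4.893], TCP at [265.743, -537.946, 231.292] pointing down, gripper open.
Joint ranges: [-169.43, 169.43], [-51.17, 129.36], [1.28, 143.12], [-76.62, 256.62], [0, 156.53], [-152.29, 152.29]. Speed limits (degrees/s): [136.94, 136.94, 159.86, 180, 180, 180].

### API

Orientations are given as a 3x3 rotation matrix whose columns are the frame's x, y, z axes.
In Python, from plant import ctrl, vision gives the robot as it stands.
- The arm moves only by the tool drive_tool, never from a script. Its argument "commands" is a list of rows, each a list of 7 numbers: the shift along the tool's x, y, z in mm, then the turn, a rotation vector about the tool's x, y, z in degrees, then the finger opening in mm, from 0 to 85.4. In form: [[dx, dy, dz, rx, ry, rz, hand], ...]. A call has 1 to 12 rows; each row is the pose to reach, as a shift and turn from the pose commanded when the call began, along the tool's axes at that moment; what a row does not reach only later rows make up. A row lasts 1/8 s, in which the tool goes at most 62.5 mm and 10.7 degrees, less where a joint would pass 70% of its speed; a pose out of reach is approached as far as the arm can. A call with a gripper value outside its range is refused whole. The fingers move at their own pace and stop on an object; "newtons" is the grip in N (left out, the last holds). Time passes only in rows, so rows that repeat a pose let the fingers close. It gives the time, the measured TCP pose, the force and the opening at its end, in the units of the state.
- ctrl.get_state(): the state, without advancing time (a new reading comes with each control period).
- vision.snapshot(name): name is "side" or "top" or "wrist"; returns a dict with "frame" (420x560x3 uint8, red, green, blue), "fx", "fy", "cx", "cy" (pixels), "R" (3x3) and "t" (3): a world point X has camera coordinates R X + t; the wrist camera has in their place "tool_from_camera" (4x4, takes a point from camera to tool coordinates, whose origin is the TCP and whose axes are the tool frame's). Camera axes: x right, y down, z forward; pixel columns grow to the right and rows downward; lengths in mm; the calibration is good to about 2 mm. A picture is of the moment at which its call begins: read the wrist's pose just before it. There is no depth.
- ctrl.sign_off(): hands the job in, once; it reports no verdict.
The state is a dict: "t": time; "joint_positions": joint angles; "dq": joint speeds; "effort": joint torques, N m; "tcp_pos": TCP position; "tool_rot": TCP orientation; "contact_force": force on the tool from outside, world axes, zero at the start; "moment": the same for the moment, N m; "grip_width": finger opening in mm.
Only numpy, scipy, OpenCV 4.12 (cv2) and the standard library are available. Lean on these libraries where they do the work, as an engineer would, in place of code of your own. Each camera call takes 0.05 s, during which the arm holds its last target. There are 200 camera calls.

### The job

Put the drain grate back into the blue glaze tub: it is longer than the mouth, so tilt it, tuck one end under the wide rim flange, let the other end down past the narrow one, and set it gently, tab up, flat on the two ledges inside. Then slide it along the ledges until it butts against the end wall under the narrow flange, and let go. Leave the bowl, the jar and the cup where they stand.

Things in the scene. Friction and masses are not known exactly. Their poses are not given: they have to be found in the camera images.
- tub: Blue open-topped tub fixed to the table, outside 206 (x) x 146 (y) x 110 mm high. Origin: centre of its underside, z up, -x end on the robot's side. Inside: x = -97 to +97, y = -67 to +67 mm. Rim flanges 6 mm thick (104 to 110 mm up) reach in over both ends only: a narrow one at -x, a wide one at +x. The mouth between them is 154 mm long and 134 mm wide.
- wide_flange (a point): Middle of the inner edge, at the top, of the wide aluminium flange: x = +71 mm, 110 mm up in the tub's frame; it reaches 26 mm in from the end wall. Axes as the tub's.
- narrow_flange (a point): Middle of the inner edge, at the top, of the narrow aluminium flange: x = -83 mm, 110 mm up in the tub's frame; it reaches 14 mm in from the end wall. Axes as the tub's. Under both flanges, on the end walls, are white ledges, level with one another, 28 mm deep and as wide as the tub. Their tops lie 56 to 68 mm above the tub's underside, set anew each time and not reported: find them by touch or sight. They are rigid.
- grate: Aluminium drain grate, 178 (x) x 122 (y) x 8 mm, 0.25 to 0.5 kg, flat on the table, same either way round. Origin: centre of its underside, z up. In the middle stands an orange tab 50 (x) x 16 (y) mm, its top 90 mm above the underside: pinch it across the 16 mm near the top so that the hand stays above the rim. In place, its origin is at x = -8, y = 0 mm in the tub's frame.
- bowl: Terracotta bowl, 120 mm across, 50 mm high, origin under its centre; a bystander.
- jar: Amber jar with a black cap, 66 mm across, 85 mm high, origin under its centre; a bystander.
- cup: White cup, 76 mm across, 80 mm high, origin under its centre; a bystander.
Not all that is in view belongs to the job. Of the things that look like the grate, take the one that is farthest to the robot's right at the start.

How it is judged (in metres and radians):
At the end, for the whole second after the job is handed in: The grate lies released and at rest, tab up, level within 2 degrees on both ledges, lengthwise in the tub, within 5 mm of the end wall under the narrow flange. No bystander moved 30 mm or tipped; grate and tub never pressed together with over 40 N (x of grate in the frame of tub between -0.011 and -0.003 m and y of grate in the frame of tub between -0.01 and 0.01 m and z of grate in the frame of tub between 0.053 and 0.071 m and angle between grate's own z axis and vertical below 0.035 rad and angle between the x axis of grate and the x axis of tub, either way round below 0.1 rad and linear speed of grate below 0.01 m/s and angular speed of grate below 0.05 rad/s); the robot touches nothing.
It fails at once if the grate is forced or dropped into the tub (more than 40 N between them) (contact force between grate and tub above 40 N).
It fails at once if a bystander is moved or tipped (distance of any of bowl, jar, cup from where it was at the start of the episode above 0.03 m or angle between any of bowl, jar, cup's own z axis and vertical above 0.35 rad).
It also fails if it takes over 51 s, if anything falls off the work surface, if the arm or the gripper's body presses on something with over 40 N, if the wrist force passes 120 N, or if a joint passes its speed limit or range.

## Working session

There is one attempt and no reset: what is moved stays moved. The work goes in short steps, Python scripts to look and compute and a tool call to move; the robot and the scene stay as the last step left them, time stands still between calls to the robot, and variables do not carry over. Pictures are saved under pics/ and viewed, about 8 in all and at most 12, crops included, and the job is handed in when it is done.

Besides the shell and the picture viewer there is one more tool, called as name(argument=value, ...) on one line, values as JSON. drive_tool: Moves the arm, as the interface text tells. Its arguments: {"type":"object","properties":{"commands":{"type":"array","items":{"type":"array","items":{"type":"number"}}},"newtons":{"type":"number"}},"required":["commands"]}

```bash
ls; mkdir -p pics; python3 - <<'E'
from plant import ctrl, vision
import cv2, json, numpy as np, pickle
s=ctrl.get_state(); print(s['t'],s['tcp_pos'],np.round(s['tool_rot'],3).tolist(),s['grip_width'],ctrl.grasp_offset)
d={}
for n in ("top","side"):
    v=vision.snapshot(n); d[n]=v
    cv2.imwrite(f"pics/{n}0.png",v["frame"][:,:,::-1])
    print(n,v["fx"],v["cx"],v["cy"],np.round(v["R"],3).tolist(),np.round(v["t"],1).tolist())
pickle.dump(d,open("v0.pkl","wb"))
a=np.hstack([d["top"]["frame"],d["side"]["frame"]])[:,:,::-1]
E
```

```text
pics
0.0 [ 265.53830266 -537.42318628  230.23661018] [[-0.001, 0.443, -0.897], [0.002, -0.897, -0.443], [-1.0, -0.002, -0.0]] 85.21191856916919 18.700000000000003
top 486.53582068974055 284.2256488345482 210.78092465952713 [[-0.013, -1.0, 0.002], [-0.982, 0.012, -0.187], [0.187, -0.005, -0.982]] [74.2, 557.6, 1599.1]
side 450.3676907948582 278.4310435598919 210.5070985384528 [[-0.9, -0.435, 0.014], [-0.335, 0.672, -0.66], [0.278, -0.599, -0.751]] [545.4, 184.0, 1536.3]
```

View pics/top0.png

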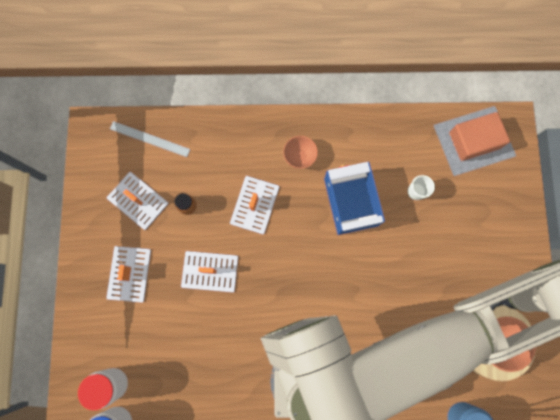

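View pics/side0.png

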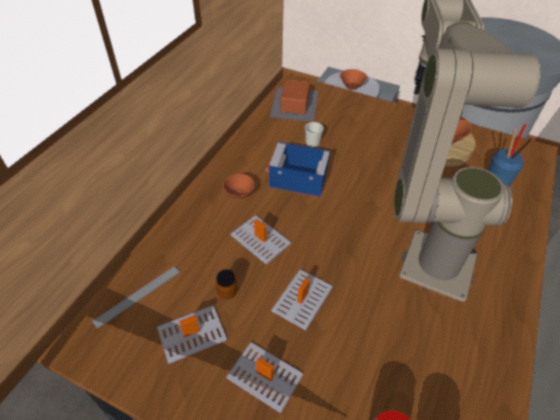

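Top view: four grate look-alikes at pixels (137,200), (128,273), (210,271) and (255,204). Image right is world -y, the robot's right, so I choose (255,204). The tub is at (354,198), with its wide flange at (348,172) and its narrow one at (361,222). The bowl is at (301,152), the jar at (184,203) and the cup at (421,187).

```bash
cat > h.py <<'E'
import numpy as np, cv2, pickle
def ray(v,uv):
    uv=np.atleast_2d(np.array(uv,float))
    d=np.c_[(uv[:,0]-v["cx"])/v["fx"],(uv[:,1]-v["cy"])/v["fy"],np.ones(len(uv))]
    R=np.array(v["R"]);t=np.array(v["t"])
    return -R.T@t, d@R
def onplane(v,uv,z):
    o,d=ray(v,uv); return o+d*((z-o[2])/d[:,2])[:,None]
def tri(v1,p1,v2,p2):
    o1,d1=ray(v1,p1);o2,d2=ray(v2,p2);d1=d1[0];d2=d2[0]
    A=np.c_[d1,-d2];k=np.linalg.lstsq(A,o2-o1,rcond=None)[0]
    a=o1+k[0]*d1;b=o2+k[1]*d2
    return (a+b)/2,np.linalg.norm(a-b)
def blob(m,seed,ksz=1):
    if ksz>1: m=cv2.morphologyEx(m,cv2.MORPH_CLOSE,np.ones((ksz,ksz)))
    cs,_=cv2.findContours(m,cv2.RETR_EXTERNAL,cv2.CHAIN_APPROX_NONE)
    cs=[c for c in cs if len(c)>8]
    return min(cs,key=lambda c:np.linalg.norm(c.reshape(-1,2).mean(0)-seed))
def wristcam(s,v):
    T=np.array(v["tool_from_camera"]);W=np.eye(4);W[:3,:3]=s["tool_rot"];W[:3,3]=s["tcp_pos"]
    C=np.linalg.inv(W@T); v["R"]=C[:3,:3];v["t"]=C[:3,3];return v
E
python3 - <<'E'
from h import *
d=pickle.load(open("v0.pkl","rb"))
seeds=dict(top=dict(g=(255,204),o=(254,201),tub=(354,198)),side=dict(g=(260,238),o=(260,231),tub=(300,168)))
r={}
for n,v in d.items():
    hsv=cv2.cvtColor(v["frame"],cv2.COLOR_RGB2HSV);H,S,V=cv2.split(hsv)
    white=((S<70)&(V>120)).astype(np.uint8)
    orange=((H<16)&(S>190)&(V>170)).astype(np.uint8)
    blue=((H>100)&(H<130)&(S>130)).astype(np.uint8)
    g=blob(white|orange,seeds[n]["g"],5); o=blob(orange,seeds[n]["o"]); b=blob(blue,seeds[n]["tub"],3)
    r[n]=(g,o,b)
    for nm,c,z in (("grate",g,8),("tab",o,90),("tub",b,104)):
        rect=cv2.minAreaRect(onplane(v,c.reshape(-1,2),z)[:,:2].astype(np.float32))
        print(n,nm,np.round(rect[0],1),np.round(rect[1],1),round(rect[2],1),cv2.boundingRect(c))
a=d["top"]["frame"][120:260,200:430,::-1]; b=d["side"]["frame"][120:280,200:350,::-1]
a=cv2.resize(a,None,fx=2.2,fy=2.2,interpolation=3); b=cv2.resize(b,None,fx=1.9,fy=1.9,interpolation=3)
h=max(a.shape[0],b.shape[0]);im=np.zeros((h,a.shape[1]+b.shape[1],3),np.uint8);im[:a.shape[0],:a.shape[1]]=a;im[:b.shape[0],a.shape[1]:]=b
cv2.imwrite("pics/crop1.png",im);print(im.shape)
E
```

```text
Traceback (most recent call last):
  File "h.py", line 18, in blob
    return min(cs,key=lambda c:np.linalg.norm(c.reshape(-1,2).mean(0)-seed))
ValueError: min() iterable argument is empty
```

```bash
cat > m.py <<'E'
from h import *
d=pickle.load(open("v0.pkl","rb"))
seeds=dict(top=dict(g=(255,204),o=(254,201),tub=(354,198)),side=dict(g=(260,238),o=(260,231),tub=(300,168)))
for n,v in d.items():
    hsv=cv2.cvtColor(v["frame"],cv2.COLOR_RGB2HSV);H,S,V=cv2.split(hsv)
    for k,p in seeds[n].items(): print(n,k,hsv[p[1],p[0]],end=' ')
    print()
    white=((S<70)&(V>120)).astype(np.uint8)
    orange=((H<16)&(S>185)&(V>150)).astype(np.uint8)
    blue=((H>100)&(H<130)&(S>130)).astype(np.uint8)
    for nm,m,k,z,kk in (("grate",white|orange,5,8,"g"),("tab",orange,1,90,"o"),("tub",blue,3,104,"tub")):
        try: c=blob(m,seeds[n][kk],k)
        except ValueError: print(nm,"none");continue
        rect=cv2.minAreaRect(onplane(v,c.reshape(-1,2),z)[:,:2].astype(np.float32))
        print(n,nm,np.round(rect[0],1),np.round(rect[1],1),round(rect[2],1),cv2.boundingRect(c))
a=d["top"]["frame"][120:260,200:430,::-1]; b=d["side"]["frame"][120:280,200:350,::-1]
a=cv2.resize(a,None,fx=2.2,fy=2.2,interpolation=3); b=cv2.resize(b,None,fx=1.9,fy=1.9,interpolation=3)
h=max(a.shape[0],b.shape[0]);im=np.zeros((h,a.shape[1]+b.shape[1],3),np.uint8);im[:a.shape[0],:a.shape[1]]=a;im[:b.shape[0],a.shape[1]:]=b
cv2.imwrite("pics/crop1.png",im);print(im.shape)
E
python3 m.py
```

```text
top g [ 10 142 153] top o [ 12 170 222] top tub [108 144 122] 
top grate [591.3 170.7] [128.9 185.3] 71.9 (230, 176, 50, 58)
tab none
top tub [ 574.4 -165.6] [171.2 153.3] 12.5 (328, 173, 53, 60)
side g [ 12 205 172] side o [ 14 251 176] side tub [108 187  71] 
side grate [593.1 175.4] [129.  184.9] 71.5 (231, 215, 60, 49)
side tab [579.1 200. ] [33.7 86.6] 27.8 (255, 220, 11, 21)
side tub [ 583.9 -122.6] [206.3 243. ] 11.9 (270, 145, 54, 50)
(308, 791, 3)
```

View pics/crop1.png

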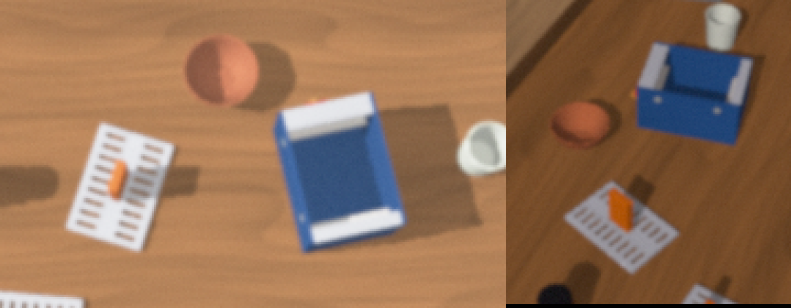

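The crop confirms the chosen grate (tab in its middle). Its long axis is at about -18° and it sits near (592,173). The tub's yaw is about +12°, with the wide flange on the far side. Next I'll check the wrist camera geometry and work out a move to a viewpoint over the tub.

```bash
cat >> h.py <<'E'
from scipy.spatial.transform import Rotation as Ro
def tool(yaw_deg,tilt=0.):
    """tool axes: x down, tool z towards -grate x; tilt>0 lowers the grate's +x end"""
    a=np.radians(yaw_deg);gx=np.array([np.cos(a),np.sin(a),0]);gz=np.array([0,0,1.]);t=np.radians(tilt)
    X=np.cos(t)*gx-np.sin(t)*gz; Z=np.sin(t)*gx+np.cos(t)*gz; Y=np.cross(Z,X)
    return np.c_[-Z,-Y,-X]   # x=-gz, y=-gy, z=-gx
def delta(s,pos,R):
    R0=np.array(s["tool_rot"]);return np.round(np.r_[R0.T@(np.array(pos)-s["tcp_pos"]),Ro.from_matrix(R0.T@R).as_rotvec(degrees=True)],1)
E
python3 - <<'E'
from h import *
from plant import ctrl,vision
v=vision.snapshot("wrist");s=ctrl.get_state()
print(np.round(v["tool_from_camera"],3).tolist(),v["fx"],v["cx"],v["cy"])
print(delta(s,[580,-160,380],tool(12)))
E
```

```text
[[0.0, -0.32, 0.947, -141.488], [1.0, -0.0, -0.0, -1.39], [0.0, 0.947, 0.32, -82.234], [0.0, 0.0, 0.0, 1.0]] 366.4279188118414 276.710708663761 211.78788357322966
[-1.492e+02 -1.995e+02 -4.491e+02  1.430e+01  0.000e+00  1.000e-01]
```

drive_tool(commands=[[-50,-200,-449,14.3,0,0,85],[-50,-200,-449,14.3,0,0,85],[-50,-200,-449,14.3,0,0,85],[-50,-200,-449,14.3,0,0,85],[-50,-200,-449,14.3,0,0,85],[-50,-200,-449,14.3,0,0,85],[-50,-200,-449,14.3,0,0,85],[-50,-200,-449,14.3,0,0,85],[-50,-200,-449,14.3,0,0,85],[-50,-200,-449,14.3,0,0,85],[-50,-200,-449,14.3,0,0,85]])

```text
t: 1.52
tcp_pos: [579.0, -160.8, 281.0]
tool_rot: [[-0.001, 0.206, -0.979], [-0.0, -0.979, -0.206], [-1.0, -0.0, 0.001]]
contact_force: [-0.4, -0.4, -0.6]
grip_width: 85.3
```

```bash
python3 - <<'E'
from h import *
from plant import ctrl,vision
s=ctrl.get_state();v=wristcam(s,vision.snapshot("wrist"));pickle.dump((s,v),open("w1.pkl","wb"))
print(s['t'],s['tcp_pos'],np.round(s['tool_rot'],3).tolist(),s['contact_force'])
cv2.imwrite("pics/w1.png",v["frame"][:,:,::-1])
E
```

```text
1.525 [ 579.01775318 -160.84730063  280.97437752] [[-0.001, 0.206, -0.979], [-0.0, -0.979, -0.206], [-1.0, -0.0, 0.001]] [-0.44976967 -0.44576976 -0.58525765]
```

View pics/w1.png

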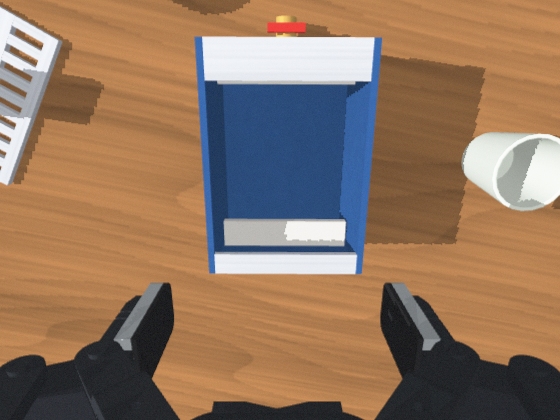

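Wrist view 1: tub seen from above. Wide flange inner edge at rows ~81, columns 204–373. Narrow flange inner edge at row ~254, columns 215–356. The near ledge spans rows 219–246, columns 223–345. Now I'll measure the tub pose and ledge height.

```bash
cat > tub.py <<'E'
from h import *
import sys
def tubpose(v,roi=None):
    f=v["frame"];hsv=cv2.cvtColor(f,cv2.COLOR_RGB2HSV);H,S,V=cv2.split(hsv)
    m=((S<60)&(V>130)).astype(np.uint8);return m,hsv
if __name__=="__main__":
    s,v=pickle.load(open("w1.pkl","rb"));m,hsv=tubpose(v)
    n,l,st,c=cv2.connectedComponentsWithStats(m)
    for i in range(1,n):
        if st[i,4]>500 and 190<c[i][0]<390 and c[i][1]<285:
            cs=cv2.findContours((l==i).astype(np.uint8),0,1)[0][0].reshape(-1,2)
            for z in (110,):
                r=cv2.minAreaRect(onplane(v,cs,z)[:,:2].astype(np.float32));print(st[i],np.round(r[0],1),np.round(r[1],1),round(r[2],2))
    for col in (240,285,320,340): print(col,[(r,*hsv[r,col]) for r in range(212,276,2)][::1])
    print([(r,*hsv[r,285]) for r in range(30,92,2)])
E
python3 tub.py
```

```text
[ 194   36  188   49 7976] [ 680.4 -146.5] [ 35.  145.1] 11.52
[ 224  219  122   27 3277] [ 537.5 -175.4] [ 25.7 111.8] 11.88
[ 209  252  148   22 3112] [ 506.8 -179.8] [ 22.  139.3] 11.88
240 [(212, np.uint8(108), np.uint8(167), np.uint8(119)), (214, np.uint8(108), np.uint8(159), np.uint8(120)), (216, np.uint8(108), np.uint8(165), np.uint8(119)), (218, np.uint8(108), np.uint8(86), np.uint8(134)), (220, np.uint8(25), np.uint8(10), np.uint8(158)), (222, np.uint8(15), np.uint8(6), np.uint8(183)), (224, np.uint8(25), np.uint8(8), np.uint8(188)), (226, np.uint8(30), np.uint8(6), np.uint8(185)), (228, np.uint8(12), np.uint8(7), np.uint8(188)), (230, np.uint8(25), np.uint8(8), np.uint8(188)), (232, np.uint8(18), np.uint8(7), np.uint8(183)), (234, np.uint8(6), np.uint8(7), np.uint8(187)), (236, np.uint8(30), np.uint8(5), np.uint8(186)), (238, np.uint8(25), np.uint8(8), np.uint8(187)), (240, np.uint8(24), np.uint8(7), np.uint8(185)), (242, np.uint8(17), np.uint8(10), np.uint8(186)), (244, np.uint8(21), np.uint8(9), np.uint8(188)), (246, np.uint8(107), np.uint8(131), np.uint8(109)), (248, np.
[... 6362 characters left out ...]
)), (64, np.uint8(109), np.uint8(8), np.uint8(245)), (66, np.uint8(109), np.uint8(8), np.uint8(244)), (68, np.uint8(113), np.uint8(8), np.uint8(244)), (70, np.uint8(113), np.uint8(8), np.uint8(245)), (72, np.uint8(108), np.uint8(11), np.uint8(242)), (74, np.uint8(107), np.uint8(10), np.uint8(239)), (76, np.uint8(105), np.uint8(11), np.uint8(241)), (78, np.uint8(107), np.uint8(10), np.uint8(238)), (80, np.uint8(113), np.uint8(10), np.uint8(220)), (82, np.uint8(17), np.uint8(9), np.uint8(193)), (84, np.uint8(111), np.uint8(48), np.uint8(144)), (86, np.uint8(107), np.uint8(164), np.uint8(121)), (88, np.uint8(107), np.uint8(166), np.uint8(120)), (90, np.uint8(108), np.uint8(166), np.uint8(123))]
```

```bash
cat > tub.py <<'E'
from h import *
def cross(prof,th):  # subpixel crossings
    i=np.where((prof[:-1]-th)*(prof[1:]-th)<0)[0];return i+(th-prof[i])/(prof[i+1]-prof[i])
def fit(P):
    P=P[:,:2];
    for _ in range(3):
        c=P.mean(0);u=np.linalg.svd(P-c)[2][0];e=np.abs((P-c)@[-u[1],u[0]]);P=P[e<max(1.,2*e.std())]
    if u[1]<0:u=-u
    return c,np.degrees(np.arctan2(u[1],u[0]))-90,e.std()
if __name__=="__main__":
    s,v=pickle.load(open("w1.pkl","rb"));f=v["frame"].astype(float);G=f[:,:,0] # red: low on blue
    L={}
    for nm,(r0,r1,th) in dict(wide_in=(70,90,None),nar_in=(248,262,222),led_back=(240,250,110),led_front=(214,224,130)).items():
        cols=range(235,340,3);uv=[]
        for c in cols:
            p=G[r0:r1,c]; t=th if th else 205
            x=cross(p,t)
            if len(x): uv.append((c,r0+x[0]))
        L[nm]=np.array(uv);print(nm,np.round(np.median(L[nm][:,1]),1))
    for nm in("wide_in","nar_in"):print(nm,*fit(onplane(v,L[nm],110)))
    # outer side edges at z=110: wood(red high)->blue(red low)
    E={}
    for nm,sl in dict(left=(185,222),right=(352,392)).items():
        uv=[]
        for r in range(95,240,4):
            p=G[r,sl[0]:sl[1]];b=np.where((f[r,sl[0]:sl[1],2]>p+25))[0]
            if len(b): uv.append((sl[0]+(b[0]-.5 if nm=="left" else b[-1]+.5),r))
        P=onplane(v,uv,110)[:,:2];c=P.mean(0);u=np.linalg.svd(P-c)[2][0];u*=np.sign(u[0]);E[nm]=c
        print(nm,c,np.degrees(np.arctan2(u[1],u[0])),((P-c)@[-u[1],u[0]]).std())
    yaw=np.radians(12.0);ux=np.array([np.cos(yaw),np.sin(yaw)]);uy=np.array([-ux[1],ux[0]])
    w=fit(onplane(v,L["wide_in"],110))[0]@ux;n=fit(onplane(v,L["nar_in"],110))[0]@ux
    y=[E[k]@uy for k in E];print("mouth",w-n,"width",y[0]-y[1]); 
    o=ux*((w-71+n+83)/2)+uy*np.mean(y);print("origin",o)
    # ledge height
    for nm,xl in (("led_back",-97),("led_front",-69)):
        c0,d=ray(v,L[nm]);k=((o@ux+xl)-c0[:2]@ux)/(d[:,:2]@ux);print(nm,np.median(c0[2]+k*d[:,2]))
E
python3 tub.py
```

```text
wide_in 80.7
nar_in 254.8
led_back 245.4
led_front 218.8
wide_in [ 665.78011549 -148.85744692] 11.641620712170806 0.06567809445582048
nar_in [ 515.44773538 -181.75874092] 11.776661519678797 0.016019312360217714
left [580.74208808 -93.33043476] 11.746883776540875 0.2586688835966576
right [ 610.65694177 -235.55178836] 11.688345785623751 0.24570363532825976
mouth 153.88782058607103 width 145.3331236055044
origin [ 596.52633045 -164.2653665 ]
led_back 56.643990367013714
led_front 49.07757284009932
```

Tub: origin about (596.5, -164.3), yaw 11.7°, mouth measured 153.9 (stated 154), ledge about 57 mm up. Next, over the grate.

```bash
python3 - <<'E'
from h import *
from plant import ctrl
s=ctrl.get_state();print(delta(s,[585,172,270],tool(-18)))
E
```

```text
[  11.1 -324.6  -74.4   29.9    0.    -0. ]
```

drive_tool(commands=[[11,-325,-74,29.9,0,0,85],[11,-325,-74,29.9,0,0,85],[11,-325,-74,29.9,0,0,85],[11,-325,-74,29.9,0,0,85],[11,-325,-74,29.9,0,0,85],[11,-325,-74,29.9,0,0,85],[11,-325,-74,29.9,0,0,85],[11,-325,-74,29.9,0,0,85]])

```text
t: 2.58
tcp_pos: [584.7, 172.1, 270.3]
tool_rot: [[-0.0, -0.309, -0.951], [-0.001, -0.951, 0.309], [-1.0, 0.001, -0.0]]
contact_force: [-0.3, -1.5, -0.2]
grip_width: 85.0
```

```bash
python3 - <<'E'
from h import *
from plant import ctrl,vision
s=ctrl.get_state();v=wristcam(s,vision.snapshot("wrist"));pickle.dump((s,v),open("w2.pkl","wb"))
print(s['t'],s['tcp_pos'],np.round(s['tool_rot'],3).tolist(),s['contact_force'])
cv2.imwrite("pics/w2.png",v["frame"][:,:,::-1])
E
```

```text
2.575 [584.74904811 172.0540341  270.28369894] [[-0.0, -0.309, -0.951], [-0.001, -0.951, 0.309], [-1.0, 0.001, -0.0]] [-0.31820242 -1.46908839 -0.16061672]
```

View pics/w2.png

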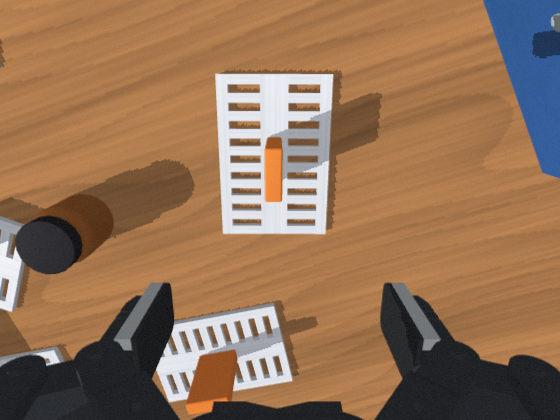

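Wrist view 2: the chosen grate's plate corners are at (217,74), (333,73), (325,234), (223,235). Its tab is at (273,170), with the tab's top face at roughly rows 148–201. The jar is at (50,244), and a neighbouring grate is below at (225,345).

```bash
python3 - <<'E'
from h import *
s,v=pickle.load(open("w2.pkl","rb"));d=pickle.load(open("v0.pkl","rb"))
f=v["frame"];H,S,V=cv2.split(cv2.cvtColor(f,cv2.COLOR_RGB2HSV))
w=((S<60)&(V>130)).astype(np.uint8);o=((H<18)&(S>150)&(V>150)).astype(np.uint8)
w[255:]=0;w[:, :210]=0
g=blob(w|(o&1),(275,155),9);
for z in (0,8):
    r=cv2.minAreaRect(onplane(v,g.reshape(-1,2),z)[:,:2].astype(np.float32));print(z,r)
# tab: print HSV along the column and row to split top face from side
print([(i,*map(int,(H[i,274],S[i,274],V[i,274]))) for i in range(134,208,4)])
print([(i,*map(int,(H[185,i],S[185,i],V[185,i]))) for i in range(260,290,2)])
cnt=blob(((H<18)&(S>200)&(V>190)).astype(np.uint8)[:250],(274,170))
print(cv2.boundingRect(cnt))
for n in d:
    h=cv2.cvtColor(d[n]["frame"],cv2.COLOR_RGB2HSV)
    m=((h[:,:,0]<18)&(h[:,:,1]>150)&(h[:,:,2]>(190 if n=="top" else 120))).astype(np.uint8)
    c=blob(m,dict(top=(254,201),side=(260,231))[n]);print(n,cv2.boundingRect(c),np.round(cv2.minAreaRect(c)[:2],1).tolist())
E
```

```text
0 ((590.856201171875, 174.08004760742188), (125.00106048583984, 180.488525390625), 71.82997131347656)
8 ((592.2451782226562, 173.57241821289062), (122.57257843017578, 176.98216247558594), 71.82997131347656)
[(134, 110, 16, 196), (138, 12, 199, 146), (142, 13, 198, 147), (146, 13, 206, 146), (150, 13, 192, 237), (154, 13, 189, 241), (158, 13, 187, 241), (162, 13, 189, 241), (166, 13, 191, 240), (170, 13, 187, 241), (174, 13, 188, 240), (178, 13, 194, 238), (182, 13, 189, 240), (186, 13, 192, 238), (190, 13, 195, 237), (194, 13, 191, 239), (198, 13, 192, 238), (202, 3, 13, 224), (206, 114, 11, 232)]
[(260, 111, 11, 236), (262, 111, 11, 231), (264, 6, 23, 218), (266, 13, 188, 246), (268, 13, 194, 240), (270, 13, 189, 241), (272, 13, 191, 239), (274, 13, 192, 238), (276, 13, 190, 238), (278, 13, 195, 237), (280, 12, 193, 223), (282, 8, 30, 196), (284, 111, 11, 237), (286, 109, 9, 237), (288, 108, 11, 235)]Traceback (most recent call last):
  File "<stdin>", line 12, in <module>
  File "h.py", line 18, in blob
    return min(cs,key=lambda c:np.linalg.norm(c.reshape(-1,2).mean(0)-seed))
ValueError: min() iterable argument is empty
```

```bash
python3 - <<'E'
from h import *
from plant import ctrl
s,v=pickle.load(open("w2.pkl","rb"))
f=v["frame"];H,S,V=cv2.split(cv2.cvtColor(f,cv2.COLOR_RGB2HSV))
m=((H<18)&(S>150)&(V>200)).astype(np.uint8);m[250:]=0;m[:,:250]=0;m[:,300:]=0
c=cv2.findContours(m,0,1)[0];c=max(c,key=cv2.contourArea);print(cv2.boundingRect(c))
print(cv2.minAreaRect(onplane(v,c.reshape(-1,2),90)[:,:2].astype(np.float32)))
print(delta(ctrl.get_state(),[592.2,173.3,150],tool(-18.2)))
E
```

```text
(265, 149, 16, 53)
((592.6558837890625, 174.2691650390625), (13.495370864868164, 47.654842376708984), 72.15986633300781)
[120.4  -3.8  -6.5   0.2  -0.   -0. ]
```

drive_tool(commands=[[120,-4,-7,0.2,0,0,60],[120,-4,-7,0.2,0,0,60],[120,-4,-7,0.2,0,0,60],[120,-4,-7,0.2,0,0,60]])

```text
t: 3.12
tcp_pos: [593.7, 174.4, 152.9]
tool_rot: [[0.002, -0.312, -0.95], [0.0, -0.95, 0.312], [-1.0, -0.001, -0.002]]
contact_force: [0.3, 0.1, 0.4]
grip_width: 59.9
```

```bash
python3 - <<'E'
from h import *
from plant import ctrl,vision
s=ctrl.get_state();v=wristcam(s,vision.snapshot("wrist"));pickle.dump((s,v),open("w3.pkl","wb"))
cv2.imwrite("pics/w3.png",v["frame"][:,:,::-1])
P=[]
for n in ("w2","w3"):
    ss,vv=pickle.load(open(n+".pkl","rb"));H,S,V=cv2.split(cv2.cvtColor(vv["frame"],cv2.COLOR_RGB2HSV))
    m=((H<18)&(S>150)&(V>200)).astype(np.uint8);m[300:]=0;m[:,:230]=0;m[:,320:]=0
    c=max(cv2.findContours(m,0,1)[0],key=cv2.contourArea);b=cv2.boundingRect(c);print(b)
    bx=cv2.boxPoints(cv2.minAreaRect(c));bx=bx[np.argsort(bx[:,1])];P.append((vv,bx[:2].mean(0),bx[2:].mean(0)))
for k in(1,2):print(tri(P[0][0],P[0][k],P[1][0],P[1][k]))
print(delta(s,[592.4,173.7,55],tool(-18.2)),s['tcp_pos'])
E
```

```text
(265, 149, 16, 53)
(268, 193, 24, 76)
(array([614.12059371, 167.12027973,  82.34570169]), np.float64(0.2759864196510283))
(array([569.61260241, 181.69360937,  88.64359716]), np.float64(0.2888321384648305))
[97.9  1.2  1.2  0.  -0.1  0.1] [593.73272881 174.42079044 152.88897531]
```

Tab top triangulates at 82–89 mm (text: 90), so I'll descend and grip.

drive_tool(commands=[[50,1,1,0,0,0,60],[95,1,1,0,0,0,60],[95,1,1,0,0,0,60],[95,1,1,0,0,0,10],[95,1,1,0,0,0,10],[95,1,1,0,0,0,10],[95,1,1,0,0,0,10],[95,1,1,0,0,0,10]], newtons=80)

```text
t: 4.18
tcp_pos: [593.6, 174.9, 58.8]
tool_rot: [[0.005, -0.311, -0.95], [0.001, -0.95, 0.311], [-1.0, -0.002, -0.005]]
contact_force: [-0.6, -0.7, 7.8]
grip_width: 14.9
```

```bash
python3 - <<'E'
from h import *
from plant import ctrl
s=ctrl.get_state();print(s['t'],s['tcp_pos'],s['grip_width'],s['contact_force'],np.round(s['moment'],2))
R=np.array(s['tool_rot']);print(np.degrees(np.arctan2(-R[1,2],-R[0,2])), R[2])
E
```

```text
4.175 [593.59630962 174.91709103  58.76305609] 14.869793768786797 [-0.61425882 -0.73003173  7.75983516] [-0.18  0.13  0.02]
-18.11079418075685 [-0.99998623 -0.00248374 -0.00462181]
```

drive_tool(commands=[[-20,0,0,0,0,0,10],[-60,0,0,0,0,0,10],[-110,0,0,0,0,0,10],[-160,0,0,0,0,0,10],[-160,0,0,0,0,0,10],[-160,0,0,0,0,0,10],[-160,0,0,0,0,0,10]])

```text
t: 5.05
tcp_pos: [589.9, 174.3, 213.0]
tool_rot: [[-0.004, -0.311, -0.95], [-0.001, -0.95, 0.311], [-1.0, 0.002, 0.003]]
contact_force: [-0.0, 0.2, -5.2]
grip_width: 14.9
```

```bash
python3 - <<'E'
from h import *
from plant import ctrl,vision
s=ctrl.get_state();v=wristcam(s,vision.snapshot("wrist"));pickle.dump((s,v),open("w4.pkl","wb"))
R=np.array(s['tool_rot'])
print(s['t'],s['tcp_pos'],s['grip_width'],s['contact_force'],np.round(s['moment'],2),np.degrees(np.arctan2(-R[1,2],-R[0,2])),R[2])
cv2.imwrite("pics/w4.png",v["frame"][:,:,::-1])
E
```

```text
5.05 [589.8924431  174.25890051 212.99954132] 14.89870392318917 [-0.0208853   0.18276747 -5.22428284] [-0.02  0.03 -0.05] -18.111405608071042 [-0.99999199  0.00195234  0.00349511]
```

View pics/w4.png

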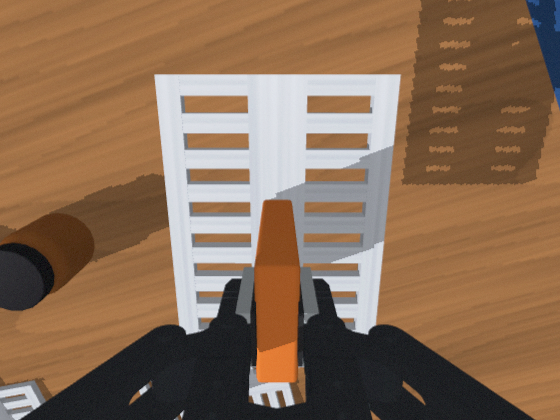

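Grate held: the far plate edge at row 74, columns 156–400, puts it 89 mm ahead of the TCP, with no yaw in the grip. Weight is about 5 N, and the arm droops about 2 mm under it, so it is compliant. Now the tilted hover over the tub.

```bash
cat >> h.py <<'E'
O=np.array([596.5,-164.3,0]);YAW=11.7;HH=60.
UX=np.array([np.cos(np.radians(YAW)),np.sin(np.radians(YAW)),0]);UY=np.array([-UX[1],UX[0],0])
def tcp_for(Ex,Ez,th,Y=0.):
    t=np.radians(th);c,sn=np.cos(t),np.sin(t)
    X=Ex-89*c+HH*sn;Z=Ez+89*sn+HH*c
    return O+UX*X+UY*Y+np.array([0,0,Z])
def where(s):
    R=np.array(s["tool_rot"]);gx=-R[:,2];gz=-R[:,0]
    th=np.degrees(np.arcsin(-gx[2]));yaw=np.degrees(np.arctan2(gx[1],gx[0]))
    org=np.array(s["tcp_pos"])-HH*gz;E=org+89*gx;N=org-89*gx
    f=lambda p:np.round([(p-O)@UX,(p-O)@UY,p[2]],1)
    F=np.array(s["contact_force"])
    return dict(t=round(float(s["t"]),2),th=round(float(th),2),yaw=round(float(yaw-YAW),2),E=f(E),Etop=f(E+8*gz),N=f(N),org=f(org),F=np.round([F@UX,F@UY,F[2]],1),M=np.round(s["moment"],2),w=round(float(s["grip_width"]),1))
E
python3 - <<'E'
from h import *
from plant import ctrl
s=ctrl.get_state();print(delta(s,tcp_for(58.6,132,25),tool(YAW,25)))
E
```

```text
[ -10.8  318.2 -114.3  -29.3  -24.2    6.4]
```

drive_tool(commands=[[-11,50,-18,-4,-3.5,0.8,10],[-11,100,-36,-9,-7.5,2,10],[-11,160,-57,-15,-12,3.2,10],[-11,220,-79,-20,-17,4.4,10],[-11,270,-97,-25,-21,5.4,10],[-11,318,-114,-29.3,-24.2,6.4,10],[-11,318,-114,-29.3,-24.2,6.4,10],[-11,318,-114,-29.3,-24.2,6.4,10],[-11,318,-114,-29.3,-24.2,6.4,10],[-11,318,-114,-29.3,-24.2,6.4,10]])

```text
t: 6.35
tcp_pos: [600.9, -162.1, 226.8]
tool_rot: [[-0.409, 0.203, -0.889], [-0.085, -0.979, -0.185], [-0.908, -0.0, 0.418]]
contact_force: [0.7, 0.3, -3.6]
grip_width: 15.2
```

```bash
python3 - <<'E'
from h import *
from plant import ctrl,vision
s=ctrl.get_state();print(where(s))
v=vision.snapshot("side");cv2.imwrite("pics/s5.png",cv2.resize(v["frame"][100:260,200:400,::-1],None,fx=3.5,fy=3.5,interpolation=3))
print(delta(s,tcp_for(58.6,74,25),tool(YAW,25)))
E
```

```text
{'t': 6.35, 'th': 24.71, 'yaw': 0.04, 'E': array([ 60.5,   1.3, 135.1]), 'Etop': array([ 63.9,   1.3, 142.4]), 'N': array([-101.2,    1.2,  209.5]), 'org': array([-20.3,   1.3, 172.3]), 'F': array([ 0.8,  0.1, -3.6]), 'M': array([ 0.12, -0.56, -0.01]), 'w': 15.2}
[ 55.8   1.3 -24.1   0.   -0.3   0. ]
```

View pics/s5.png

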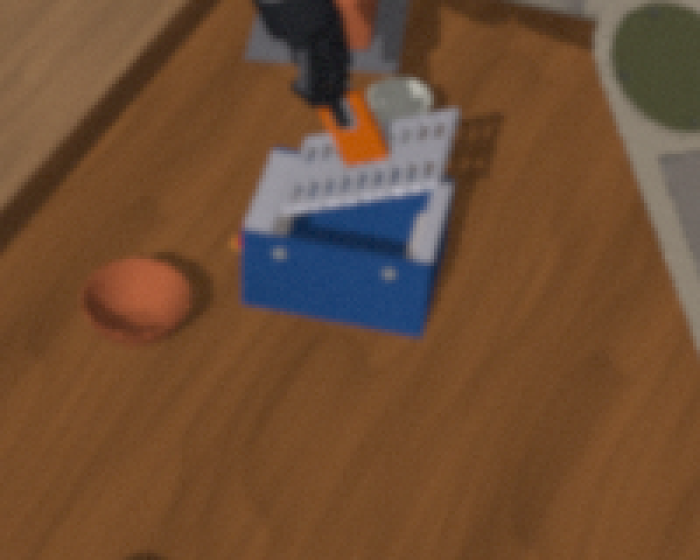

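Side crop: the grate (slots around (375,165)) is tilted over the tub mouth with its far end low, and the wide flange is at (260,185). Lowering now.

drive_tool(commands=[[14,1,-6,0,-0.3,0,10],[28,1,-12,0,-0.3,0,10],[42,1,-18,0,-0.3,0,10],[56,1,-24,0,-0.3,0,10],[56,1,-24,0,-0.3,0,10],[56,1,-24,0,-0.3,0,10]])

```text
t: 7.15
tcp_pos: [599.5, -164.5, 165.8]
tool_rot: [[-0.415, 0.202, -0.887], [-0.085, -0.979, -0.183], [-0.906, -0.0, 0.423]]
contact_force: [-0.3, -0.1, -3.9]
grip_width: 15.2
```

```bash
python3 - <<'E'
from h import *
from plant import ctrl
s=ctrl.get_state();w=where(s);print(w)
print(delta(s,tcp_for(w['E'][0]+25,w['E'][2]-4,25),tool(YAW,25)))
E
```

```text
{'t': 7.15, 'th': 25.04, 'yaw': -0.05, 'E': array([58.1, -0.9, 73.7]), 'Etop': array([61.5, -0.9, 81. ]), 'N': array([-103.2,   -0.7,  149.1]), 'org': array([-22.5,  -0.8, 111.4]), 'F': array([-0.4, -0. , -3.9]), 'M': array([ 0.06, -0.55, -0.01]), 'w': 15.2}
[ -6.9  -0.9 -24.3  -0.    0.    0. ]
```

drive_tool(commands=[[-2,-1,-7,0,0,0,10],[-4,-1,-14,0,0,0,10],[-6,-1,-20,0,0,0,10],[-7.5,-1,-25,0,0,0,10],[-7.5,-1,-25,0,0,0,10],[-7.5,-1,-25,0,0,0,10]])

```text
t: 7.9
tcp_pos: [624.3, -158.3, 161.5]
tool_rot: [[-0.415, 0.202, -0.887], [-0.085, -0.979, -0.183], [-0.906, -0.001, 0.424]]
contact_force: [-0.2, -0.7, -2.8]
grip_width: 14.8
```

```bash
python3 - <<'E'
from h import *
from plant import ctrl
s=ctrl.get_state();w=where(s);print(w)
E
```

```text
{'t': 7.9, 'th': 25.07, 'yaw': -0.04, 'E': array([83.7,  0.3, 69.4]), 'Etop': array([87. ,  0.3, 76.7]), 'N': array([-77.6,   0.4, 144.9]), 'org': array([  3. ,   0.3, 107.2]), 'F': array([-0.4, -0.6, -2.8]), 'M': array([ 0.09, -0.61,  0.  ]), 'w': 14.8}
```

drive_tool(commands=[[-1.7,0,-3.6,0,0,0,10],[-3.4,0,-7.2,0,0,0,10],[-4.0,0,-8.6,0,0,0,10],[-4.7,0,-10,0,0,0,10],[-5.3,0,-11.3,0,0,0,10],[-5.3,0,-11.3,0,0,0,10]])

```text
t: 8.65
tcp_pos: [635.4, -156.0, 161.8]
tool_rot: [[-0.418, 0.201, -0.886], [-0.085, -0.98, -0.182], [-0.905, -0.001, 0.426]]
contact_force: [-7.6, -0.8, -1.5]
grip_width: 14.8
```

```bash
python3 - <<'E'
from h import *
from plant import ctrl
s=ctrl.get_state();w=where(s);print(w)
E
```

```text
{'t': 8.65, 'th': 25.24, 'yaw': -0.07, 'E': array([94.7,  0.2, 69.5]), 'Etop': array([98.1,  0.2, 76.8]), 'N': array([-66.3,   0.4, 145.4]), 'org': array([ 14.2,   0.3, 107.5]), 'F': array([-7.6,  0.8, -1.5]), 'M': array([-0.15,  1.02,  0.02]), 'w': 14.8}
```

Wall touched: Fx is -7.6 N at an estimated top-corner x of 98. I'll back off 2.5 mm and feel for the ledge.

drive_tool(commands=[[1.1,0,2.3,0,0,0,10],[4.7,0,0.6,0,0,0,10],[8.3,0,-1.1,0,0,0,10],[10.1,0,-1.9,0,0,0,10],[11.5,0,-2.6,0,0,0,10],[12.9,0,-3.2,0,0,0,10],[12.9,0,-3.2,0,0,0,10]])

```text
t: 9.52
tcp_pos: [634.2, -156.2, 148.6]
tool_rot: [[-0.415, 0.202, -0.887], [-0.085, -0.979, -0.183], [-0.906, -0.0, 0.423]]
contact_force: [-0.4, 0.2, -3.9]
grip_width: 15.0
```

```bash
python3 - <<'E'
from h import *
from plant import ctrl
s=ctrl.get_state();w=where(s);print(w)
E
```

```text
{'t': 9.53, 'th': 25.04, 'yaw': -0.04, 'E': array([93.8,  0.3, 56.6]), 'Etop': array([97.2,  0.2, 63.8]), 'N': array([-67.5,   0.3, 131.9]), 'org': array([13.2,  0.3, 94.3]), 'F': array([-0.3,  0.3, -3.9]), 'M': array([ 0.1 , -0.55, -0.04]), 'w': 15.0}
```

drive_tool(commands=[[0.9,0,-0.4,0,0,0,10],[1.8,0,-0.8,0,0,0,10],[2.7,0,-1.2,0,0,0,10],[3.6,0,-1.6,0,0,0,10],[3.6,0,-1.6,0,0,0,10]])

```text
t: 10.15
tcp_pos: [634.1, -156.5, 148.1]
tool_rot: [[-0.414, 0.201, -0.888], [-0.086, -0.98, -0.182], [-0.906, 0.001, 0.423]]
contact_force: [-7.1, 0.7, 15.2]
grip_width: 14.7
```

```bash
python3 - <<'E'
from h import *
from plant import ctrl
s=ctrl.get_state();w=where(s);print(w)
E
```

```text
{'t': 10.15, 'th': 25.0, 'yaw': -0.1, 'E': array([93.7, -0.2, 56.1]), 'Etop': array([97.1, -0.2, 63.4]), 'N': array([-6.760e+01,  1.000e-01,  1.313e+02]), 'org': array([13.1, -0. , 93.7]), 'F': array([-6.8,  2.1, 15.2]), 'M': array([ 0.28,  1.38, -0.14]), 'w': 14.7}
```

Ledge felt at an estimated height of about 56 mm. Next: ease off and rotate the near end down about the tucked end.

```bash
python3 - <<'E'
from h import *
from plant import ctrl
s=ctrl.get_state();s=dict(s);s["tcp_pos"]=np.array(s["tcp_pos"])+[0,0,-3.5]
for th in (25,23,21,19,17,15,13):
    print(th,delta(s,tcp_for(96.5-8*np.sin(np.radians(th)),57.5,th),tool(YAW,th)).tolist())
E
```

```text
25 [-4.2, 0.0, 2.6, -0.1, 0.0, -0.0]
23 [-1.1, 0.0, 4.4, -0.1, 2.0, -0.0]
21 [2.0, 0.0, 6.1, -0.1, 4.0, -0.0]
19 [5.1, 0.0, 7.7, -0.1, 6.0, -0.0]
17 [8.4, 0.0, 9.2, -0.1, 8.0, -0.0]
15 [11.7, 0.0, 10.5, -0.1, 10.0, -0.0]
13 [15.0, 0.0, 11.7, -0.1, 12.0, -0.0]
```

drive_tool(commands=[[-4.2,0,2.6,0,0,0,10],[-1.1,0,4.4,0,2,0,10],[2,0,6.1,0,4,0,10],[5.1,0,7.7,0,6,0,10],[6.8,0,8.5,0,7,0,10],[6.8,0,8.5,0,7,0,10]])

```text
t: 10.9
tcp_pos: [623.4, -158.5, 142.0]
tool_rot: [[-0.304, 0.202, -0.931], [-0.062, -0.979, -0.192], [-0.951, -0.001, 0.31]]
contact_force: [0.5, -0.6, -3.4]
grip_width: 14.8
```

```bash
python3 - <<'E'
from h import *
from plant import ctrl,vision
s=ctrl.get_state();w=where(s);print(w)
v=vision.snapshot("wrist");cv2.imwrite("pics/w6.png",v["frame"][:,:,::-1])
v=vision.snapshot("top");cv2.imwrite("pics/t6.png",cv2.resize(v["frame"][150:250,300:410,::-1],None,fx=5,fy=5,interpolation=3))
for th in (18,17,16,15,14,13,12,11,10,9):
    print(th,delta(s,tcp_for(96.7-8*np.sin(np.radians(th)),57.5,th),tool(YAW,th)).tolist())
E
```

```text
{'t': 10.9, 'th': 18.08, 'yaw': -0.05, 'E': array([93.5,  0.2, 57.3]), 'Etop': array([96. ,  0.2, 64.9]), 'N': array([-75.7,   0.4, 112.6]), 'org': array([ 8.9,  0.3, 85. ]), 'F': array([ 0.3, -0.7, -3.4]), 'M': array([ 0.08, -0.42,  0.05]), 'w': 14.8}
18 [-0.3, 0.3, -0.6, -0.0, 0.1, 0.1]
17 [1.3, 0.3, 0.3, -0.0, 1.1, 0.1]
16 [2.8, 0.3, 1.2, -0.1, 2.1, 0.1]
15 [4.4, 0.3, 2.0, -0.1, 3.1, 0.1]
14 [5.9, 0.3, 2.9, -0.1, 4.1, 0.1]
13 [7.5, 0.3, 3.7, -0.1, 5.1, 0.1]
12 [9.1, 0.3, 4.4, -0.1, 6.1, 0.1]
11 [10.7, 0.3, 5.1, -0.1, 7.1, 0.1]
10 [12.4, 0.3, 5.8, -0.1, 8.1, 0.1]
9 [14.0, 0.3, 6.5, -0.1, 9.1, 0.1]
```

View pics/t6.png

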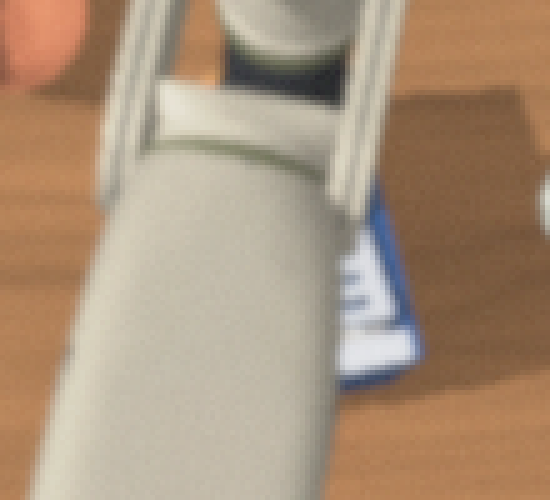

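Top crop: the arm covers most of the tub. At (370,322) a dark gap still separates the grate's near end from the narrow flange. Proceeding with the rotation.

drive_tool(commands=[[1.3,0,0.3,0,1.1,0,10],[2.8,0,1.2,0,2.1,0,10],[4.4,0,2,0,3.1,0,10],[5.9,0,2.9,0,4.1,0,10],[5.9,0,2.9,0,4.1,0,10]])

```text
t: 11.62
tcp_pos: [618.8, -159.5, 137.6]
tool_rot: [[-0.236, 0.202, -0.951], [-0.048, -0.979, -0.196], [-0.971, -0.0, 0.241]]
contact_force: [-0.8, -1.0, -4.2]
grip_width: 14.9
```

```bash
python3 - <<'E'
from h import *
from plant import ctrl
s=ctrl.get_state();w=where(s);print(w)
for th in (13,12,11,10,9,8):
    print(th,delta(s,tcp_for(96.7-8*np.sin(np.radians(th)),57.5,th),tool(YAW,th)).tolist())
E
```

```text
{'t': 11.62, 'th': 13.93, 'yaw': -0.07, 'E': array([94.8,  0.1, 57.9]), 'Etop': array([96.7,  0.1, 65.7]), 'N': array([-78. ,   0.3, 100.7]), 'org': array([ 8.4,  0.2, 79.3]), 'F': array([-1. , -0.8, -4.2]), 'M': array([ 0.07, -0.31, -0.05]), 'w': 14.9}
13 [1.8, 0.2, 0.8, -0.1, 0.9, 0.0]
12 [3.3, 0.2, 1.6, -0.1, 1.9, 0.0]
11 [4.9, 0.2, 2.5, -0.1, 2.9, 0.0]
10 [6.5, 0.2, 3.3, -0.1, 3.9, 0.0]
9 [8.1, 0.2, 4.1, -0.1, 4.9, 0.0]
8 [9.7, 0.2, 4.9, -0.1, 5.9, 0.0]
```

drive_tool(commands=[[1.8,0,0.8,0,0.9,0,10],[3.3,0,1.6,0,1.9,0,10],[4.9,0,2.5,0,2.9,0,10],[6.5,0,3.3,0,3.9,0,10],[8.1,0,4.1,0,4.9,0,10],[8.1,0,4.1,0,4.9,0,10]])

```text
t: 12.38
tcp_pos: [613.0, -160.7, 130.5]
tool_rot: [[-0.154, 0.202, -0.967], [-0.031, -0.979, -0.199], [-0.988, -0.001, 0.157]]
contact_force: [-0.6, -1.0, -4.6]
grip_width: 14.9
```

```bash
python3 - <<'E'
from h import *
from plant import ctrl
s=ctrl.get_state();w=where(s);print(w)
for th,e in ((8,95.5),(7,94.5),(6,93.5),(5,92.5),(4,91.5),(3,90.5),(2,90),(1,89.5),(0,89)):
    print(th,delta(s,tcp_for(e-8*np.sin(np.radians(th)),57.8,th),tool(YAW,th)).tolist())
E
```

```text
{'t': 12.38, 'th': 9.04, 'yaw': -0.07, 'E': array([95.3,  0.2, 57.3]), 'Etop': array([96.6,  0.2, 65.2]), 'N': array([-80.4,   0.4,  85.2]), 'org': array([ 7.5,  0.3, 71.3]), 'F': array([-0.8, -0.9, -4.6]), 'M': array([ 0.07, -0.21, -0.08]), 'w': 14.9}
8 [1.3, 0.2, 2.1, -0.1, 1.0, 0.0]
7 [3.0, 0.2, 4.0, -0.1, 2.0, 0.0]
6 [4.7, 0.2, 5.8, -0.1, 3.0, 0.0]
5 [6.5, 0.2, 7.6, -0.1, 4.0, 0.0]
4 [8.2, 0.2, 9.4, -0.1, 5.0, 0.0]
3 [10.0, 0.3, 11.1, -0.1, 6.0, 0.0]
2 [11.7, 0.3, 12.3, -0.1, 7.0, 0.0]
1 [13.5, 0.3, 13.5, -0.1, 8.0, 0.0]
0 [15.2, 0.3, 14.7, -0.1, 9.0, 0.0]
```

The near end is past the narrow flange with no contact. Levelling and shifting back.

drive_tool(commands=[[1.3,0,2.1,0,1,0,10],[3,0,4,0,2,0,10],[4.7,0,5.8,0,3,0,10],[6.5,0,7.6,0,4,0,10],[8.2,0,9.4,0,5,0,10],[10,0,11.1,0,6,0,10],[11.7,0,12.3,0,7,0,10],[13.5,0,13.5,0,8,0,10],[15.2,0,14.7,0,9,0,10],[15.2,0,14.7,0,9,0,10]])

```text
t: 13.62
tcp_pos: [596.4, -164.0, 117.6]
tool_rot: [[-0.001, 0.202, -0.979], [0.001, -0.979, -0.202], [-1.0, -0.001, 0.001]]
contact_force: [0.1, -0.4, -4.0]
grip_width: 15.1
```

```bash
python3 - <<'E'
from h import *
from plant import ctrl
s=ctrl.get_state();w=where(s);print(w)
E
```

```text
{'t': 13.62, 'th': 0.06, 'yaw': -0.07, 'E': array([88.9,  0.3, 57.5]), 'Etop': array([88.9,  0.3, 65.5]), 'N': array([-89.1,   0.5,  57.7]), 'org': array([-0.1,  0.4, 57.6]), 'F': array([-0. , -0.4, -4. ]), 'M': array([-0.04,  0.02,  0.02]), 'w': 15.1}
```

drive_tool(commands=[[0.7,0,0,0,0,0,10],[1.4,0,0,0,0,0,10],[2,0,0,0,0,0,10],[2,0,0,0,0,0,10]])

```text
t: 14.12
tcp_pos: [597.2, -164.0, 116.3]
tool_rot: [[-0.0, 0.202, -0.979], [0.0, -0.979, -0.202], [-1.0, -0.0, 0.0]]
contact_force: [-1.2, -1.2, -0.2]
grip_width: 14.9
```

```bash
python3 - <<'E'
from h import *
from plant import ctrl
s=ctrl.get_state();w=where(s);print(w)
E
```

```text
{'t': 14.12, 'th': 0.02, 'yaw': -0.05, 'E': array([89.7,  0.1, 56.2]), 'Etop': array([89.7,  0.1, 64.2]), 'N': array([-88.3,   0.2,  56.3]), 'org': array([ 0.7,  0.2, 56.3]), 'F': array([-1.4, -0.9, -0.2]), 'M': array([0.14, 0.06, 0.11]), 'w': 14.9}
```

Seated on the ledges (the hand's load has dropped to about 0). Sliding toward the narrow end.

drive_tool(commands=[[0.3,0,2,0,0,0,10],[0.3,0,4,0,0,0,10],[0.3,0,6,0,0,0,10],[0.3,0,7.5,0,0,0,10],[0.3,0,8.5,0,0,0,10],[0.3,0,9.5,0,0,0,10],[0.3,0,9.5,0,0,0,10]])

```text
t: 15.0
tcp_pos: [589.0, -165.7, 116.3]
tool_rot: [[0.003, 0.202, -0.979], [0.0, -0.979, -0.202], [-1.0, 0.0, -0.003]]
contact_force: [9.8, 2.5, 0.5]
grip_width: 15.2
```

```bash
python3 - <<'E'
from h import *
from plant import ctrl
s=ctrl.get_state();w=where(s);print(w)
E
```

```text
{'t': 15.0, 'th': -0.14, 'yaw': -0.03, 'E': array([81.6,  0.1, 56.5]), 'Etop': array([81.5,  0.1, 64.5]), 'N': array([-96.4,   0.2,  56.1]), 'org': array([-7.4,  0.1, 56.3]), 'F': array([10.1,  0.4,  0.5]), 'M': array([ 0.51, -1.59, -0.05]), 'w': 15.2}
```

Butted against the end wall (Fx is +10 N). Ease the push, open, check.

drive_tool(commands=[[0.3,0,-1.5,0,0,0,10],[0.3,0,-1.5,0,0,0,10],[0.3,0,-1.5,0,0,0,30],[0.3,0,-1.5,0,0,0,40],[0.3,0,-1.5,0,0,0,40],[0.3,0,-1.5,0,0,0,40]])

```text
t: 15.75
tcp_pos: [588.7, -165.5, 114.9]
tool_rot: [[-0.002, 0.202, -0.979], [0.0, -0.979, -0.202], [-1.0, -0.001, 0.002]]
contact_force: [-0.3, 1.0, 0.6]
grip_width: 39.8
```

drive_tool(commands=[[-20,0,0,0,0,0,50],[-60,0,0,0,0,0,60],[-110,0,0,0,0,0,60],[-160,0,0,0,0,0,60],[-160,0,0,0,0,0,60],[-160,0,0,0,0,0,60],[-160,0,0,0,0,0,60]])

```text
t: 16.62
tcp_pos: [588.4, -165.3, 273.7]
tool_rot: [[-0.003, 0.202, -0.979], [0.001, -0.979, -0.202], [-1.0, -0.002, 0.003]]
contact_force: [0.3, 0.2, -0.5]
grip_width: 60.0
```

```bash
python3 - <<'E'
from h import *
from plant import ctrl,vision
s=ctrl.get_state();v=wristcam(s,vision.snapshot("wrist"));pickle.dump((s,v),open("w7.pkl","wb"))
w=where(s);print(w,s['tcp_pos'])
cv2.imwrite("pics/w7.png",v["frame"][:,:,::-1])
E
```

```text
{'t': 16.62, 'th': 0.18, 'yaw': -0.05, 'E': array([ 80.7,   0.7, 213.5]), 'Etop': array([ 80.7,   0.7, 221.5]), 'N': array([-97.3,   0.8, 214. ]), 'org': array([ -8.3,   0.8, 213.7]), 'F': array([ 0.4,  0.1, -0.5]), 'M': array([ 0.02,  0.01, -0.01]), 'w': 60.0} [ 588.39283616 -165.32085164  273.73673792]
```

View pics/w7.png

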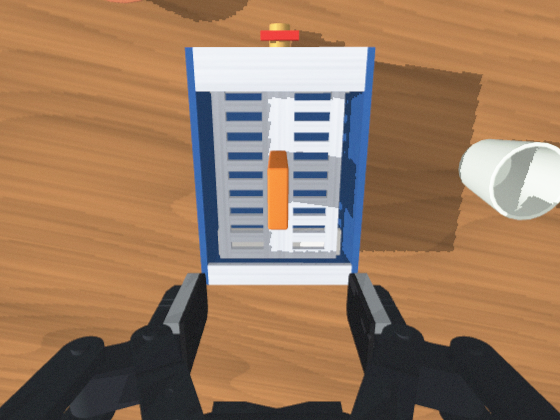

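Wrist view: the grate is flat in the tub, tab up at (278,190). Its near edge is at row ~258, just beyond the narrow flange at row 264. Last numeric check of its position from the tab and near edge.

```bash
python3 - <<'E'
from h import *
s,v=pickle.load(open("w7.pkl","rb"));H,S,V=cv2.split(cv2.cvtColor(v["frame"],cv2.COLOR_RGB2HSV))
m=((H<18)&(S>150)&(V>200)).astype(np.uint8);m[250:]=0;m[:,:260]=0;m[:,:]*=1;m[:,300:]=0;m[:100]=0
c=max(cv2.findContours(m,0,1)[0],key=cv2.contourArea)
r=cv2.minAreaRect(onplane(v,c.reshape(-1,2),146.3)[:,:2].astype(np.float32));p=np.r_[r[0],0]-O
print("tab tub xy",p@UX,p@UY,r[1:],YAW)
R=v["frame"][:,:,0].astype(int)
rows=[]
for col in (235,255,325):
    g=np.diff(R[248:270,col]);rows.append((col,248+int(np.argmin(g))+.5))
P=onplane(v,rows,64.3);print(rows,[(round((q-O)@UX,1)) for q in P])
E
```

```text
tab tub xy -3.409725094604608 1.7077010316025583 ((55.41779327392578, 14.28404712677002), 11.186180114746094) 11.7
[(235, 257.5), (255, 257.5), (325, 258.5)] [np.float64(-96.6), np.float64(-96.6), np.float64(-97.8)]
```

```bash
python3 -c "
from plant import ctrl
print(ctrl.sign_off())"
```

```text
the job is handed in; nothing more can be done
None
```

The grate is back in the tub: flat on both ledges, tab up, butted against the end wall under the narrow flange, and released. I handed the job in at about 16.7 s of the 51 s allowed, and sign-off gave no verdict.

**What I did:** I took the rightmost of the four grates by its tab and tilted it 25°. I tucked the far end under the wide flange, levelled the grate past the narrow one, set it down on the ledges and slid it about 8 mm to the end wall.

**Forces:** I saw readings only at the end of each move:

| Step | Reading |
|---|---|
| Touching the far wall | about 8 N |
| Feeling the ledge | 15 N, about 19 N with the grate's weight |
| Setting it down on both ledges | about 4–5 N taken by the ledges |
| Butting against the end wall | about 10 N |

**Last checks:**
- **Position:** the near edge measures x = -96.6 to -97.8 mm, against the wall at -97. The hand's position when it released puts the grate's origin near (-8, 0.5, 56) mm in the tub's frame. The edge agrees in x.
- **One disagreement:** the tab as seen in the final picture gave x = -3.4 mm and y = +1.7 mm. Its outline measured 55 mm long instead of 50, so the mask probably included a lit side face, and I relied on the plate edge instead.
- **Ledge height:** sight gave 56.6 mm and touch about 56 mm, in agreement.
- **Not measured:** level and angle after release; I only saw in the final picture that the grate lay flat.
- **Bystanders:** the cup looks undisturbed in the last picture. I did not re-check the bowl and jar at the end, but no move came near them.

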